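# Lay out shaft parts in reverse order for reassembly

## Task

The four parts in the blue tray stand in the order in which they came off a shaft. Move them to the empty grey tray in the reverse order, ready to go back on: the part at the left end of the blue tray goes into the bay at the right end of the grey tray, its neighbour into the next bay, and so on. Stand each part upright in its bay, and leave the wrench, the oil bottle and the grease can where they are.

Things in the scene. Friction and masses are not known exactly. Their poses are not given: they have to be found in the camera images.
- pinion_mid (a point): Pinion gear: dark steel, 14 straight teeth over its full length, 50 mm outside diameter, 56 mm high, about 0.6 kg; grip it anywhere round the teeth. Standing upright, loose. This point: on its axis, half-way up; z along its axis (up). Seated in a bay this point is 32 mm above the bench.
- pulley_mid (a point): Two-groove belt pulley: bright aluminium, 54 mm rim diameter, 58 mm high, about 0.35 kg; grips as a plain 54 mm cylinder. Standing upright, loose. This point: on its axis, half-way up; z along its axis (up). Seated in a bay this point is 33 mm above the bench.
- sleeve_mid (a point): Spacer sleeve: plain slim steel tube, 32 mm diameter, 74 mm high (the tallest), about 0.3 kg. Standing upright, loose. This point: on its axis, half-way up; z along its axis (up). Seated in a bay this point is 41 mm above the bench.
- hexnut_mid (a point): Long hexagonal coupling nut: bright steel, 41 mm across flats (47 mm across corners), 62 mm high, about 0.4 kg. One pair of flats faces along this point's own +x and -x, the others follow every 60 degrees; its yaw varies. Standing upright, loose. This point: on its axis, half-way up; z along its axis (up). Seated in a bay this point is 35 mm above the bench.
- blue_tray: Blue parts tray with black bay floors, fixed, 90 x 324 mm: a 2 mm base plate that carries a row of four blue bays along its y axis, 78 mm apart (bay centres at y = +117, +39, -39, -117 mm, x = 0). Full at the start. Origin: centre of its underside on the bench; +y is its left end as seen from the robot. Inside a bay the floor is 4 mm and the lips are 10 mm above the bench. It may lie nearer to or farther from the robot than the grey tray.
- grey_tray: Grey assembly tray with dark grey bay floors, fixed, of the same size and pattern as the blue one, empty at the start: four bays, each 74 mm square inside, in a row along its y axis with centres at y = +117, +39, -39, -117 mm, x = 0; bay floor 4 mm and lips 10 mm above the bench. Origin: centre of its underside on the bench; +y is its left end as seen from the robot.
- bay_pinion: Bay of the blue tray in which the pinion stands at the start: fixed, 74 mm square inside, floor 2 mm above its origin, lips 8 mm above its origin (6 mm deep). Origin: centre of its underside, x and y parallel to the blue tray's x and y. Which of the four bays this is changes from start to start.
- bay_pulley: Bay of the blue tray in which the pulley stands at the start: fixed, 74 mm square inside, floor 2 mm above its origin, lips 8 mm above its origin (6 mm deep). Origin: centre of its underside, x and y parallel to the blue tray's x and y. Which of the four bays this is changes from start to start.
- bay_sleeve: Bay of the blue tray in which the sleeve stands at the start: fixed, 74 mm square inside, floor 2 mm above its origin, lips 8 mm above its origin (6 mm deep). Origin: centre of its underside, x and y parallel to the blue tray's x and y. Which of the four bays this is changes from start to start.
- bay_hexnut: Bay of the blue tray in which the hexagonal nut stands at the start: fixed, 74 mm square inside, floor 2 mm above its origin, lips 8 mm above its origin (6 mm deep). Origin: centre of its underside, x and y parallel to the blue tray's x and y. Which of the four bays this is changes from start to start.
- wrench: Bystander: open-ended wrench, 200 mm long, lying flat at the left of the work. Origin: on its underside.
- oil: Bystander: grey oil bottle with a red cap, 60 mm diameter, 150 mm high, standing at the right. Origin: centre of its underside.
- grease: Bystander: steel grease can, 72 mm diameter, 85 mm high, standing at the right. Origin: centre of its underside.
Mind the look-alikes: they are no part of the job. Leave any turquoise look-alike of the bay_hexnut alone. Leave any pink look-alike of the part that bears pulley_mid alone.

How it is judged:
At the end, for the whole second after the job is handed in: Each part stands upright (within 4.5 degrees), at rest, on the floor of a grey bay, within 23 mm of the bay's centre along both tray axes (inside the lips), one to a bay, in the reverse of the blue tray's order: from blue y = +117, 39, -39, -117 mm to grey y = -117, -39, 39, 117 mm (((y of bay_pinion in the frame of blue_tray between 0.097 and 0.137 m and y of pinion_mid in the frame of grey_tray between -0.14 and -0.094 m) or (y of bay_pinion in the frame of blue_tray between 0.019 and 0.059 m and y of pinion_mid in the frame of grey_tray between -0.062 and -0.016 m) or (y of bay_pinion in the frame of blue_tray between -0.059 and -0.019 m and y of pinion_mid in the frame of grey_tray between 0.016 and 0.062 m) or (y of bay_pinion in the frame of blue_tray between -0.137 and -0.097 m and y of pinion_mid in the frame of grey_tray between 0.094 and 0.14 m)) and x of pinion_mid in the frame of grey_tray between -0.023 and 0.023 m and z of pinion_mid in the frame of grey_tray between 0.029 and 0.035 m and angle between each of pinion_mid, pulley_mid, sleeve_mid, hexnut_mid's own z axis and vertical below 0.08 rad and linear speed of each of pinion, pulley, sleeve, hexnut below 0.02 m/s and ((y of bay_pulley in the frame of blue_tray between 0.097 and 0.137 m and y of pulley_mid in the frame of grey_tray between -0.14 and -0.094 m) or (y of bay_pulley in the frame of blue_tray between 0.019 and 0.059 m and y of pulley_mid in the frame of grey_tray between -0.062 and -0.016 m) or (y of bay_pulley in the frame of blue_tray between -0.059 and -0.019 m and y of pulley_mid in the frame of grey_tray between 0.016 and 0.062 m) or (y of bay_pulley in the frame of blue_tray between -0.137 and -0.097 m and y of pulley_mid in the frame of grey_tray between 0.094 and 0.14 m)) and x of pulley_mid in the frame of grey_tray between -0.023 and 0.023 m and z of pulley_mid in the frame of grey_tray between 0.03 and 0.036 m and ((y of bay_sleeve in the frame of blue_tray between 0.097 and 0.137 m and y of sleeve_mid in the frame of grey_tray between -0.14 and -0.094 m) or (y of bay_sleeve in the frame of blue_tray between 0.019 and 0.059 m and y of sleeve_mid in the frame of grey_tray between -0.062 and -0.016 m) or (y of bay_sleeve in the frame of blue_tray between -0.059 and -0.019 m and y of sleeve_mid in the frame of grey_tray between 0.016 and 0.062 m) or (y of bay_sleeve in the frame of blue_tray between -0.137 and -0.097 m and y of sleeve_mid in the frame of grey_tray between 0.094 and 0.14 m)) and x of sleeve_mid in the frame of grey_tray between -0.023 and 0.023 m and z of sleeve_mid in the frame of grey_tray between 0.038 and 0.044 m and ((y of bay_hexnut in the frame of blue_tray between 0.097 and 0.137 m and y of hexnut_mid in the frame of grey_tray between -0.14 and -0.094 m) or (y of bay_hexnut in the frame of blue_tray between 0.019 and 0.059 m and y of hexnut_mid in the frame of grey_tray between -0.062 and -0.016 m) or (y of bay_hexnut in the frame of blue_tray between -0.059 and -0.019 m and y of hexnut_mid in the frame of grey_tray between 0.016 and 0.062 m) or (y of bay_hexnut in the frame of blue_tray between -0.137 and -0.097 m and y of hexnut_mid in the frame of grey_tray between 0.094 and 0.14 m)) and x of hexnut_mid in the frame of grey_tray between -0.023 and 0.023 m and z of hexnut_mid in the frame of grey_tray between 0.032 and 0.038 m); the robot touches nothing.
It fails at once if the wrench, the oil bottle or the grease can is moved by more than 25 mm (distance of any of wrench, oil, grease from where it was at the start of the episode above 0.025 m).
It also fails if it takes over 109 s, if anything falls off the work surface, if the arm or the gripper's body presses on something with over 40 N, if the wrist force passes 120 N, or if a joint passes its speed limit or range.

## Robot

A 6-joint arm with a two-finger parallel gripper is mounted at the origin on the work surface. World frame = base frame: x ahead of the robot, y to its left, z up, the work surface at z = 0. Lengths are in m, angles in rad, forces in N, time in s.
With the tool pointing down it reaches from about 0.35 to 0.85 m from the base axis. Payload 8.1 kg.
Tool frame: the origin (TCP) lies on the centre line of the jaws, within the pads' length; the fingertips stand 14 mm ahead of it and the grasp point (between the pads) lies 5 mm behind it; z points along the fingers, y is the direction in which the jaws open and shut (so a half turn about z gives the same grasp; the last joint's range is limited). The gripper opens to 93 mm and grips with 3 to 60 N. Pads are 15 mm wide; open, the fingers measure 128 mm over their backs; the gripper's body (75 mm by 188 mm) begins 65 mm behind the grasp point.
Start: joints at [1.032, 0.13, 1.488, -0, 1.523, -0.085], TCP at [0.263, 0.539, 0.204] pointing down, gripper open.
Joint ranges: [-2.96, 2.96], [-0.89, 2.26], [0.02, 2.5], [-1.34, 4.48], [0, 2.73], [-2.66, 2.66]. Speed limits (rad/s): [2.39, 2.39, 2.79, 3.14, 3.14, 3.14].

## Interface

Orientations are given as a unit quaternion [x, y, z, w].
In Python, from rig import robot gives the robot as it stands. The module is installed in compiled form; this text tells all that it offers.
- The arm moves only by the tool apply_moves, never from a script. Its arguments are lists of equal length, an entry for each row: "linear": the shift along the world's x, y, z in cm, a list of three; "twist": the turn, a rotation vector about the world's x, y, z in rad, a list of three. In form: {"linear": [[dx, dy, dz], ...], "twist": [[rx, ry, rz], ...]}. A call has 1 to 10 rows; each row is the pose to reach, as a shift and turn from the pose commanded when the call began; what a row does not reach only later rows make up. A row lasts 1/8 s, in which the tool goes at most 62.5 mm and 10.7 degrees, less where a joint would pass 70% of its speed; a pose out of reach is approached as far as the arm can. A call with a gripper value outside its range is refused whole. "hand" is the opening in per cent of the stroke, from 0 (shut) to 100 (fully open), set as the call begins (left out, the last holds). The fingers move at their own pace and stop on an object; "grip_force" is the grip in N (left out, the last holds). Time passes only in rows, so rows that repeat a pose let the fingers close. It gives the time, the measured TCP pose, the force and the opening at its end, in the units of the state.
- robot.read_state(): the state, without advancing time (a new reading comes with each control period).
- robot.grab_frame(name): name is "side" or "top"; returns (picture, depth): 384x512x3 uint8, red, green, blue; 384x512 float32, m along the optical axis (not along the pixel's ray), 0 where there is no reading.
- robot.camera_params(name): a dict with "fx", "fy", "cx", "cy" (pixels), "R" (3x3) and "t" (3): a world point X has camera coordinates R X + t. Camera axes: x right, y down, z forward; pixel columns grow to the right and rows downward; lengths in m; the calibration is good to about 2 mm. A picture is of the moment at which its call begins. camera_params takes no time and is no camera call.
- robot.hand_in(): hands the job in, once; it reports no verdict.
Trained networks look in the newest picture that a camera, given by its name, has taken for a name from the list of things; names that differ only in an ending like _2 or _b are one class to them, and where a whole thing is asked for, a point or a joint stands for the part that bears it (a point fixed in the world has none). Each returns a list of dicts, best first, with "p" (0 to 1); they miss things now and then, are a little off and sometimes report something else, mostly with a low value. They report only what shows in the picture. A call takes as long as a camera call. They do not tell look-alikes from the thing itself.
- robot.masks_of(camera, label): "region" (384x512 bool, what is visible of it).
- robot.spot_point(camera, label): "point" ([x, y, z] in m, in world coordinates, good to about 4 mm: a listed point, or the origin of a listed thing).
The state is a dict: "time_s": time; "joint_positions": joint angles; "qd": joint speeds; "joint_torque": joint torques, N m; "ee_pos": TCP position; "ee_rot": TCP orientation; "ft_force": force on the tool from outside, world axes, zero at the start; "ft_torque": the same for the moment, N m; "opening": finger opening in m.
Only numpy, scipy, OpenCV 4.12 (cv2) and the standard library are available. Lean on these libraries where they do the work, as an engineer would, in place of code of your own. Each camera call takes 0.05 s, during which the arm holds its last target. There are 200 camera calls.

## Working session

There is one attempt and no reset: what is moved stays moved. The work goes in short steps, Python scripts to look and compute and a tool call to move; the robot and the scene stay as the last step left them, time stands still between calls to the robot, and variables do not carry over. Pictures are saved under pics/ and viewed, about 12 in all and at most 16, crops included, and the job is handed in when it is done.

Besides the shell and the picture viewer there is one more tool, called after "Call:" as a command line: name --argument value ..., lists and objects as JSON in quotes. apply_moves: Moves the arm, as the interface text tells. Its arguments: {"type":"object","properties":{"linear":{"type":"array","items":{"type":"array","items":{"type":"number"}}},"twist":{"type":"array","items":{"type":"array","items":{"type":"number"}}},"hand":{"type":"number"},"grip_force":{"type":"number"}},"required":["linear","twist"]}

```bash
mkdir -p pics
python3 - <<'E'
from rig import robot
import cv2,numpy as np
s=robot.read_state();print(s['time_s'],s['ee_pos'],s['ee_rot'],s['opening'])
for c in("top","side"):
    p,d=robot.grab_frame(c);cv2.imwrite(f"pics/{c}0.png",p[:,:,::-1])
    k=robot.camera_params(c);R,t=np.array(k['R']),np.array(k['t']);print(c,'cam',np.round(-R.T@t,3),k['fx'])
    for n in("pinion_mid","pulley_mid","sleeve_mid","hexnut_mid","blue_tray","grey_tray","bay_pinion","bay_pulley","bay_sleeve","bay_hexnut","wrench","oil","grease"):
        print(n,[(np.round(o['point'],3).tolist(),round(o['p'],2)) for o in robot.spot_point(c,n)[:4]])
print(robot.read_state()['time_s'])
E
```

```text
0.0 [0.26270365 0.53877239 0.20261063] [ 2.24952516e-01  9.74369307e-01 -8.63520461e-04 -2.72351386e-04] 0.09255488634687355
top cam [0.417 0.01  1.026] 347.4045752553259
pinion_mid [([0.448, -0.13, 0.03], 0.68)]
pulley_mid [([0.457, 0.103, 0.03], 0.68), ([0.46, 0.23, 0.025], 0.55), ([0.453, 0.028, 0.004], 0.25)]
sleeve_mid [([0.46, 0.018, 0.043], 0.69)]
hexnut_mid [([0.447, -0.049, 0.034], 0.67), ([0.457, 0.105, 0.003], 0.6)]
blue_tray [([0.451, -0.01, -0.002], 0.82)]
grey_tray [([0.651, 0.047, -0.0], 0.68)]
bay_pinion [([0.452, -0.009, -0.002], 0.73), ([0.449, -0.127, 0.005], 0.64)]
bay_pulley [([0.456, 0.106, 0.005], 0.87), ([0.444, -0.049, 0.034], 0.28), ([0.448, -0.053, 0.001], 0.17)]
bay_sleeve [([0.454, 0.026, 0.004], 0.87), ([0.506, 0.381, 0.0], 0.62)]
bay_hexnut [([0.316, 0.166, 0.0], 0.95), ([0.447, -0.055, 0.002], 0.71)]
wrench [([0.502, 0.384, 0.002], 0.87)]
oil [([0.433, -0.407, 0.001], 0.96), ([0.454, 0.026, 0.005], 0.58)]
grease [([0.61, -0.417, -0.003], 0.75)]
side cam [-0.152 -0.874  0.709] 479.6995268906684
pinion_mid [([0.445, -0.131, 0.028], 0.89)]
pulley_mid [([0.463, 0.098, 0.032], 0.74), ([0.458, 0.225, 0.027], 0.65)]
sleeve_mid [([0.456, 0.02, 0.041], 0.71)]
hexnut_mid [([0.448, -0.056, 0.033], 0.63)]
blue_tray [([0.443, -0.056, 0.036], 0.66), ([0.452, -0.013, 0.004], 0.6)]
grey_tray [([0.649, 0.045, -0.0], 0.95)]
bay_pinion [([0.447, -0.132, 0.005], 0.8)]
bay_pulley [([0.46, 0.109, 0.003], 0.55)]
bay_sleeve [([0.459, 0.027, 0.005], 0.62)]
bay_hexnut [([0.314, 0.166, -0.001], 0.97)]
wrench [([0.504, 0.38, 0.003], 0.52)]
oil [([0.459, 0.029, 0.007], 0.68), ([0.654, 0.044, 0.005], 0.15)]
grease [([0.61, -0.42, 0.001], 0.64), ([0.45, -0.051, 0.001], 0.55)]
1.4
```

View pics/top0.png

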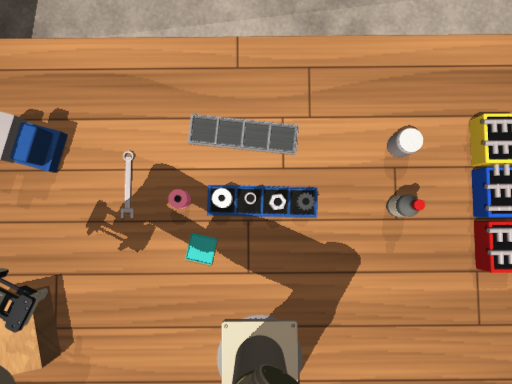

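View pics/side0.png

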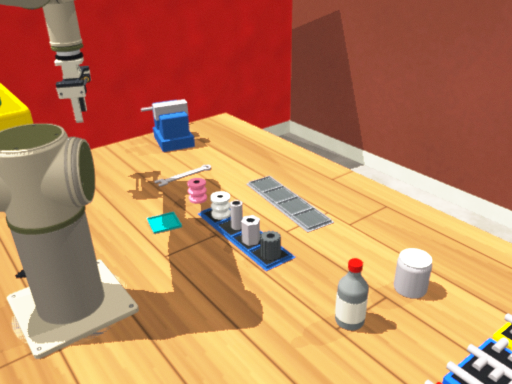

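The top view shows the blue tray at about (262,201). From left to right it holds the pulley (222,198), sleeve (250,198), hexnut (278,201) and pinion (306,201). The pink decoy is at (179,198), the turquoise bay at (201,249) and the empty grey tray at (244,134). The side view agrees. Next I'll measure the trays' yaw, the part centres and the hex yaw.

```bash
cat > h.py <<'E'
from rig import robot
import cv2,numpy as np
def cloud(c):
    p,d=robot.grab_frame(c);k=robot.camera_params(c);R,t=np.array(k['R']),np.array(k['t'])
    v,u=np.mgrid[:384,:512];C=np.stack([(u-k['cx'])/k['fx']*d,(v-k['cy'])/k['fy']*d,d],-1)
    X=(C-t)@R; X[d==0]=np.nan
    return p,X
def plane(c,uv,z):
    k=robot.camera_params(c);R,t=np.array(k['R']),np.array(k['t'])
    o=-R.T@t;uv=np.asarray(uv,float)
    r=np.c_[(uv[:,0]-k['cx'])/k['fx'],(uv[:,1]-k['cy'])/k['fy'],np.ones(len(uv))]@R
    return o+r*((z-o[2])/r[:,2])[:,None]
def region(c,n,near):
    best=None
    for o in robot.masks_of(c,n):
        m=o['region'].astype(np.uint8)
        if abs(cv2.moments(m,True)['m10']/max(m.sum(),1)-near)<25: return m
E
python3 - <<'E'
from h import *
p,X=cloud("top")
for n,u,z in(("grey_tray",244,.01),("blue_tray",262,.01)):
    m=region("top",n,u)
    if m is None: print(n,'none');continue
    m=cv2.morphologyEx(m,cv2.MORPH_CLOSE,np.ones((25,25)) if n[0]=='b' else np.ones((5,5)))
    c=max(cv2.findContours(m,0,1)[0],key=cv2.contourArea)[:,0]
    (cx,cy),wh,a=cv2.minAreaRect((plane("top",c,z)[:,:2]*1000).astype(np.float32))
    print(n,cx,cy,wh,a)
Z=X[...,2]
for n,u,h in(("pinion_mid",306,.06),("pulley_mid",222,.062),("sleeve_mid",250,.078),("hexnut_mid",278,.066)):
    b=np.abs(np.mgrid[:384,:512][1]-u)<15
    b&=np.abs(np.mgrid[:384,:512][0]-200)<20
    q=X[b&(Z>h-.012)&(Z<h+.012)]
    (cx,cy),wh,a=cv2.minAreaRect((q[:,:2]*1000).astype(np.float32)); print(n,len(q),np.median(q[:,2]).round(4),cx,cy,wh,a)
    # hull-based six-fold phase
    H=cv2.convexHull((q[:,:2]*1000).astype(np.float32))[:,0]-[cx,cy]
    if n[0]=='h':
        w=lambda A:[(np.ptp(H@[np.cos(x),np.sin(x)])).round(1) for x in np.radians(A)]
        print(list(zip(range(0,180,10),w(range(0,180,10)))))
cv2.imwrite("pics/crop.png",cv2.resize(p[105:225,170:325,::-1],None,fx=5,fy=5,interpolation=2))
E
```

```text
grey_tray 649.6559448242188 41.55250549316406 (321.75115966796875, 90.09026336669922) 83.79196166992188
blue_tray 493.7591857910156 1.5274348258972168 (11.726874351501465, 2.939488410949707) 89.55089569091797
pinion_mid 238 0.0605 447.39093017578125 -131.6150665283203 (48.93566131591797, 47.69647216796875) 89.66384887695312
pulley_mid 297 0.0629 458.63421630859375 100.77169036865234 (50.33934020996094, 53.04103088378906) 0.3949136734008789
sleeve_mid 104 0.079 457.2714538574219 21.490955352783203 (27.337486267089844, 27.442991256713867) 89.55651092529297
hexnut_mid 194 0.0667 446.9155578613281 -53.21229553222656 (40.35537338256836, 44.55929946899414) 9.085082054138184
[(0, np.float64(41.4)), (10, np.float64(40.5)), (20, np.float64(43.1)), (30, np.float64(44.7)), (40, np.float64(44.9)), (50, np.float64(44.2)), (60, np.float64(42.3)), (70, np.float64(41.3)), (80, np.float64(43.2)), (90, np.float64(43.9)), (100, np.float64(44.6)), (110, np.float64(43.9)), (120, np.float64(42.2)), (130, np.float64(41.5)), (140, np.float64(44.1)), (150, np.float64(45.4)), (160, np.float64(45.4)), (170, np.float64(43.9))]
```

View pics/crop.png

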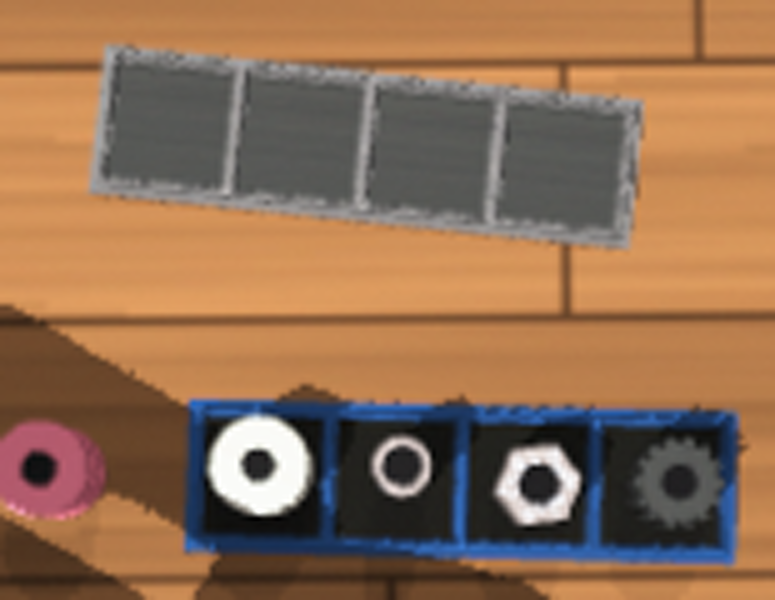

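The crop shows four empty bays in the grey tray, with yaw about -6°. All the parts stand upright in the blue tray, and the hex flats are at about +8°. I'll do the pulley first.

Call:
apply_moves --linear '[[19.6, -43.8, -6.3], [19.6, -43.8, -6.3], [19.6, -43.8, -6.3], [19.6, -43.8, -6.3], [19.6, -43.8, -6.3], [19.6, -43.8, -6.3], [19.6, -43.8, -6.3], [19.6, -43.8, -6.3], [19.6, -43.8, -6.3], [19.6, -43.8, -6.3]]' --twist '[[0, 0, -1.12], [0, 0, -1.12], [0, 0, -1.12], [0, 0, -1.12], [0, 0, -1.12], [0, 0, -1.12], [0, 0, -1.12], [0, 0, -1.12], [0, 0, -1.12], [0, 0, -1.12]]' --hand 100 --grip_force 30

```text
time_s: 2.8
ee_pos: [0.4589, 0.1016, 0.1407]
ee_rot: [0.708, 0.706, 0.0, -0.0]
ft_force: [-0.4, -0.8, -0.5]
opening: 0.0929
```

Call:
apply_moves --linear '[[0, 0, -4], [0, 0, -8], [0, 0, -10.7], [0, 0, -10.7], [0, 0, -10.7]]' --twist '[[0, 0, 0], [0, 0, 0], [0, 0, 0], [0, 0, 0], [0, 0, 0]]'

```text
time_s: 3.42
ee_pos: [0.4597, 0.1023, 0.035]
ee_rot: [0.708, 0.707, 0.001, 0.0]
ft_force: [1.1, 1.0, 0.5]
opening: 0.0926
```

Call:
apply_moves --linear '[[0, 0, 0], [0, 0, 0], [0, 0, 0], [0, 0, 0], [0, 0, 0], [0, 0, 0], [0, 0, 0], [0, 0, 0]]' --twist '[[0, 0, 0], [0, 0, 0], [0, 0, 0], [0, 0, 0], [0, 0, 0], [0, 0, 0], [0, 0, 0], [0, 0, 0]]' --hand 0 --grip_force 30

```text
time_s: 4.42
ee_pos: [0.4594, 0.1013, 0.0338]
ee_rot: [0.708, 0.706, 0.0, 0.0]
ft_force: [1.9, -0.5, 0.9]
opening: 0.0536
```

Call:
apply_moves --linear '[[0, 0, 3], [0, 0, 7], [0, 0, 10.5], [4, -4, 10.5], [9, -8.5, 10.5], [13, -13, 10.5], [17.8, -17.3, 10.5], [17.8, -17.3, 10.5], [17.8, -17.3, 10.5], [17.8, -17.3, 10.5]]' --twist '[[0, 0, 0], [0, 0, 0], [0, 0, 0], [0, 0, -0.05], [0, 0, -0.1], [0, 0, -0.11], [0, 0, -0.11], [0, 0, -0.11], [0, 0, -0.11], [0, 0, -0.11]]'

```text
time_s: 5.68
ee_pos: [0.6361, -0.0705, 0.1385]
ee_rot: [0.746, 0.666, -0.0, -0.0]
ft_force: [1.0, 0.6, -3.0]
opening: 0.053
```

Call:
apply_moves --linear '[[0, 0, -3], [0, 0, -6], [0, 0, -8], [0, 0, -9], [0, 0, -9.8], [0, 0, -10.3], [0, 0, -10.4], [0, 0, -10.4]]' --twist '[[0, 0, 0], [0, 0, 0], [0, 0, 0], [0, 0, 0], [0, 0, 0], [0, 0, 0], [0, 0, 0], [0, 0, 0]]'

```text
time_s: 6.68
ee_pos: [0.6374, -0.0718, 0.0351]
ee_rot: [0.746, 0.666, 0.0, 0.0]
ft_force: [-0.4, -0.3, -2.7]
opening: 0.053
```

Call:
apply_moves --linear '[[0, 0, -0.15], [0, 0, -0.15], [0, 0, -0.15]]' --twist '[[0, 0, 0], [0, 0, 0], [0, 0, 0]]'

```text
time_s: 7.05
ee_pos: [0.6376, -0.0719, 0.0339]
ee_rot: [0.746, 0.666, 0.0, 0.001]
ft_force: [-0.8, -0.9, 0.9]
opening: 0.0535
```

Call:
apply_moves --linear '[[0, 0, 0], [0, 0, 0], [0, 0, 0], [0, 0, 0], [0, 0, 0], [0, 0, 0]]' --twist '[[0, 0, 0], [0, 0, 0], [0, 0, 0], [0, 0, 0], [0, 0, 0], [0, 0, 0]]' --hand 100

```text
time_s: 7.8
ee_pos: [0.637, -0.0717, 0.0331]
ee_rot: [0.746, 0.666, -0.0, -0.0]
ft_force: [0.5, -0.1, -0.7]
opening: 0.093
```

Call:
apply_moves --linear '[[0, 0, 4], [0, 0, 8], [0, 0, 10.7], [-4, 2, 10.7], [-9, 4.5, 10.7], [-13, 6.7, 10.7], [-18, 9.2, 10.7], [-18, 9.2, 10.7], [-18, 9.2, 10.7], [-18, 9.2, 10.7]]' --twist '[[0, 0, 0], [0, 0, 0], [0, 0, 0], [0, 0, 0.05], [0, 0, 0.1], [0, 0, 0.11], [0, 0, 0.11], [0, 0, 0.11], [0, 0, 0.11], [0, 0, 0.11]]'

```text
time_s: 9.05
ee_pos: [0.4583, 0.0198, 0.1407]
ee_rot: [0.708, 0.706, 0.0, 0.001]
ft_force: [-0.1, 0.2, 0.5]
opening: 0.093
```

Call:
apply_moves --linear '[[0, 0, -4], [0, 0, -8], [0, 0, -10.4], [0, 0, -10.4], [0, 0, -10.4]]' --twist '[[0, 0, 0], [0, 0, 0], [0, 0, 0], [0, 0, 0], [0, 0, 0]]'

```text
time_s: 9.68
ee_pos: [0.4582, 0.02, 0.0372]
ee_rot: [0.708, 0.706, 0.0, 0.0]
ft_force: [-0.1, -0.5, 0.6]
opening: 0.0926
```

Call:
apply_moves --linear '[[0, 0, 0], [0, 0, 0], [0, 0, 0], [0, 0, 0], [0, 0, 0], [0, 0, 0], [0, 0, 0], [0, 0, 0], [0, 0, 0]]' --twist '[[0, 0, 0], [0, 0, 0], [0, 0, 0], [0, 0, 0], [0, 0, 0], [0, 0, 0], [0, 0, 0], [0, 0, 0], [0, 0, 0]]' --hand 0

```text
time_s: 10.8
ee_pos: [0.457, 0.0203, 0.0361]
ee_rot: [0.708, 0.706, 0.0, 0.0]
ft_force: [0.6, 0.6, -0.6]
opening: 0.0313
```

Call:
apply_moves --linear '[[0, 0, 3], [0, 0, 7], [0, 0, 10.5], [4, -0.3, 10.5], [9, -0.7, 10.5], [14, -1.1, 10.5], [18.9, -1.5, 10.5], [18.9, -1.5, 10.5], [18.9, -1.5, 10.5], [18.9, -1.5, 10.5]]' --twist '[[0, 0, 0], [0, 0, 0], [0, 0, 0], [0, 0, -0.05], [0, 0, -0.1], [0, 0, -0.11], [0, 0, -0.11], [0, 0, -0.11], [0, 0, -0.11], [0, 0, -0.11]]'

```text
time_s: 12.05
ee_pos: [0.6452, 0.0055, 0.1416]
ee_rot: [0.746, 0.666, 0.0, 0.0]
ft_force: [-0.5, 0.2, -2.6]
opening: 0.0314
```

Call:
apply_moves --linear '[[0, 0, -3], [0, 0, -6], [0, 0, -8], [0, 0, -9], [0, 0, -9.8], [0, 0, -10.3], [0, 0, -10.5], [0, 0, -10.5], [0, 0, -10.5]]' --twist '[[0, 0, 0], [0, 0, 0], [0, 0, 0], [0, 0, 0], [0, 0, 0], [0, 0, 0], [0, 0, 0], [0, 0, 0], [0, 0, 0]]'

```text
time_s: 13.18
ee_pos: [0.6463, 0.0052, 0.0366]
ee_rot: [0.746, 0.666, 0.0, 0.0]
ft_force: [-0.5, 0.0, -2.4]
opening: 0.0311
```

Call:
apply_moves --linear '[[0, 0, -0.1], [0, 0, -0.1], [0, 0, -0.1]]' --twist '[[0, 0, 0], [0, 0, 0], [0, 0, 0]]'

```text
time_s: 13.55
ee_pos: [0.6466, 0.0053, 0.0361]
ee_rot: [0.746, 0.666, 0.0, 0.0]
ft_force: [-2.2, -0.6, 5.8]
opening: 0.0316
```

Call:
apply_moves --linear '[[0, 0, 0], [0, 0, 0], [0, 0, 0], [0, 0, 0], [0, 0, 0], [0, 0, 0]]' --twist '[[0, 0, 0], [0, 0, 0], [0, 0, 0], [0, 0, 0], [0, 0, 0], [0, 0, 0]]' --hand 100

```text
time_s: 14.3
ee_pos: [0.646, 0.0053, 0.0351]
ee_rot: [0.746, 0.666, 0.0, 0.0]
ft_force: [0.1, 0.7, 0.8]
opening: 0.0874
```

Call:
apply_moves --linear '[[0, 0, 4], [0, 0, 8], [0, 0, 10.5], [-4, -1.2, 10.5], [-9, -2.6, 10.5], [-14, -4, 10.5], [-19.9, -5.8, 10.5], [-19.9, -5.8, 10.5], [-19.9, -5.8, 10.5], [-19.9, -5.8, 10.5]]' --twist '[[0, 0, 0], [0, 0, 0], [0, 0, 0], [0, 0, 0.05], [0, 0, 0.15], [0, 0, 0.25], [0, 0, 0.25], [0, 0, 0.25], [0, 0, 0.25], [0, 0, 0.25]]'

```text
time_s: 15.55
ee_pos: [0.4485, -0.0527, 0.1409]
ee_rot: [0.657, 0.754, 0.0, 0.001]
ft_force: [-0.5, -0.8, 0.4]
opening: 0.0931
```

Call:
apply_moves --linear '[[0, 0, -4], [0, 0, -8], [0, 0, -10.6], [0, 0, -10.6], [0, 0, -10.6]]' --twist '[[0, 0, 0], [0, 0, 0], [0, 0, 0], [0, 0, 0], [0, 0, 0]]'

```text
time_s: 16.18
ee_pos: [0.4483, -0.0528, 0.0352]
ee_rot: [0.657, 0.754, 0.0, 0.0]
ft_force: [-0.1, 0.3, -0.1]
opening: 0.0927
```

Call:
apply_moves --linear '[[0, 0, 0], [0, 0, 0], [0, 0, 0], [0, 0, 0], [0, 0, 0], [0, 0, 0], [0, 0, 0], [0, 0, 0], [0, 0, 0]]' --twist '[[0, 0, 0], [0, 0, 0], [0, 0, 0], [0, 0, 0], [0, 0, 0], [0, 0, 0], [0, 0, 0], [0, 0, 0], [0, 0, 0]]' --hand 0

```text
time_s: 17.3
ee_pos: [0.4471, -0.0527, 0.0342]
ee_rot: [0.657, 0.754, 0.0, 0.0]
ft_force: [1.6, -0.2, 0.2]
opening: 0.0407
```

Call:
apply_moves --linear '[[0, 0, 3], [0, 0, 7], [0, 0, 10.5], [4, 2.6, 10.5], [9, 5.9, 10.5], [14, 9.2, 10.5], [20.7, 13.6, 10.5], [20.7, 13.6, 10.5], [20.7, 13.6, 10.5], [20.7, 13.6, 10.5]]' --twist '[[0, 0, 0], [0, 0, 0], [0, 0, 0], [0, 0, -0.05], [0, 0, -0.15], [0, 0, -0.25], [0, 0, -0.25], [0, 0, -0.25], [0, 0, -0.25], [0, 0, -0.25]]'

```text
time_s: 18.55
ee_pos: [0.6528, 0.0827, 0.1382]
ee_rot: [0.746, 0.666, -0.001, -0.001]
ft_force: [-0.0, -0.4, -4.2]
opening: 0.0408
```

Call:
apply_moves --linear '[[0, 0, -3], [0, 0, -6], [0, 0, -8], [0, 0, -9], [0, 0, -9.8], [0, 0, -10.3], [0, 0, -10.5], [0, 0, -10.6], [0, 0, -10.6], [0, 0, -10.6]]' --twist '[[0, 0, 0], [0, 0, 0], [0, 0, 0], [0, 0, 0], [0, 0, 0], [0, 0, 0], [0, 0, 0], [0, 0, 0], [0, 0, 0], [0, 0, 0]]'

```text
time_s: 19.8
ee_pos: [0.6544, 0.0834, 0.0342]
ee_rot: [0.746, 0.666, 0.0, 0.0]
ft_force: [-4.4, 0.4, 5.8]
opening: 0.0407
```

Call:
apply_moves --linear '[[0, 0, 0], [0, 0, 0], [0, 0, 0], [0, 0, 0], [0, 0, 0], [0, 0, 0]]' --twist '[[0, 0, 0], [0, 0, 0], [0, 0, 0], [0, 0, 0], [0, 0, 0], [0, 0, 0]]' --hand 100

```text
time_s: 20.55
ee_pos: [0.654, 0.0833, 0.0331]
ee_rot: [0.746, 0.666, -0.0, -0.0]
ft_force: [-0.9, 0.4, 0.3]
opening: 0.0923
```

Call:
apply_moves --linear '[[0, 0, 4], [0, 0, 8], [0, 0, 10.6], [-4, -4.1, 10.6], [-8, -8.2, 10.6], [-12, -12.4, 10.6], [-16, -16.5, 10.6], [-20.7, -21.4, 10.6], [-20.7, -21.4, 10.6], [-20.7, -21.4, 10.6]]' --twist '[[0, 0, 0], [0, 0, 0], [0, 0, 0], [0, 0, 0.05], [0, 0, 0.1], [0, 0, 0.11], [0, 0, 0.11], [0, 0, 0.11], [0, 0, 0.11], [0, 0, 0.11]]'

```text
time_s: 21.8
ee_pos: [0.4473, -0.131, 0.1395]
ee_rot: [0.709, 0.706, 0.0, 0.0]
ft_force: [0.2, 0.5, 0.3]
opening: 0.0933
```

Call:
apply_moves --linear '[[0, 0, -4], [0, 0, -8], [0, 0, -10.7], [0, 0, -10.7], [0, 0, -10.7]]' --twist '[[0, 0, 0], [0, 0, 0], [0, 0, 0], [0, 0, 0], [0, 0, 0]]'

```text
time_s: 22.42
ee_pos: [0.4483, -0.1304, 0.0333]
ee_rot: [0.708, 0.706, 0.0, 0.001]
ft_force: [0.0, -0.7, 0.8]
opening: 0.093
```

Call:
apply_moves --linear '[[0, 0, 0], [0, 0, 0], [0, 0, 0], [0, 0, 0], [0, 0, 0], [0, 0, 0], [0, 0, 0], [0, 0, 0], [0, 0, 0]]' --twist '[[0, 0, 0], [0, 0, 0], [0, 0, 0], [0, 0, 0], [0, 0, 0], [0, 0, 0], [0, 0, 0], [0, 0, 0], [0, 0, 0]]' --hand 0 --grip_force 40

```text
time_s: 23.55
ee_pos: [0.4479, -0.1309, 0.0327]
ee_rot: [0.708, 0.706, 0.0, 0.001]
ft_force: [4.8, -0.6, 0.8]
opening: 0.0493
```

Call:
apply_moves --linear '[[0, 0, 3], [0, 0, 7], [0, 0, 10.5], [3.6, 4.8, 10.5], [7.2, 9.7, 10.5], [10.8, 14.5, 10.5], [14.4, 19.4, 10.5], [18, 24.2, 10.5], [21.6, 29.1, 10.5], [21.6, 29.1, 10.5]]' --twist '[[0, 0, 0], [0, 0, 0], [0, 0, 0], [0, 0, -0.05], [0, 0, -0.11], [0, 0, -0.11], [0, 0, -0.11], [0, 0, -0.11], [0, 0, -0.11], [0, 0, -0.11]]'

```text
time_s: 24.8
ee_pos: [0.6615, 0.1638, 0.132]
ee_rot: [0.745, 0.668, -0.003, -0.002]
ft_force: [-0.6, -0.3, -6.8]
opening: 0.0489
```

Call:
apply_moves --linear '[[0, 0, -3], [0, 0, -6], [0, 0, -8], [0, 0, -9], [0, 0, -9.8], [0, 0, -10.3], [0, 0, -10.5], [0, 0, -10.6], [0, 0, -10.6], [0, 0, -10.6]]' --twist '[[0, 0, 0], [0, 0, 0], [0, 0, 0], [0, 0, 0], [0, 0, 0], [0, 0, 0], [0, 0, 0], [0, 0, 0], [0, 0, 0], [0, 0, 0]]'

```text
time_s: 26.05
ee_pos: [0.6636, 0.1607, 0.0329]
ee_rot: [0.746, 0.666, 0.001, 0.0]
ft_force: [-4.9, 0.4, 6.1]
opening: 0.0491
```

Contact is made, so I'll release, retreat clear of the trays and check.

Call:
apply_moves --linear '[[0, 0, 0], [0, 0, 0], [0, 0, 0], [0, 0, 0], [0, 0, 0], [0, 0, 0]]' --twist '[[0, 0, 0], [0, 0, 0], [0, 0, 0], [0, 0, 0], [0, 0, 0], [0, 0, 0]]' --hand 100

```text
time_s: 26.8
ee_pos: [0.663, 0.1602, 0.0311]
ee_rot: [0.746, 0.666, -0.0, 0.0]
ft_force: [-0.4, -0.4, -0.3]
opening: 0.0926
```

Call:
apply_moves --linear '[[0, 0, 4], [0, 0, 9], [0, 0, 15], [-5, 4, 18], [-10, 8, 18], [-15, 12, 18], [-20, 17, 18], [-25, 23, 18], [-28, 28, 18], [-28, 28, 18]]' --twist '[[0, 0, 0], [0, 0, 0], [0, 0, 0], [0, 0, 0], [0, 0, 0], [0, 0, 0], [0, 0, 0], [0, 0, 0], [0, 0, 0], [0, 0, 0]]'

```text
time_s: 28.05
ee_pos: [0.3807, 0.4426, 0.2114]
ee_rot: [0.745, 0.667, 0.0, -0.0]
ft_force: [0.1, -0.4, 0.4]
opening: 0.0931
```

Run:
```python
from h import *
s=robot.read_state();print(s['time_s'],s['ee_pos'],s['opening'])
p,X=cloud("top");q,Y=cloud("side")
a=np.radians(-6.2);B=np.array([[np.cos(a),np.sin(a)],[-np.sin(a),np.cos(a)]])
for c in("top","side"):
  for n in("pinion_mid","pulley_mid","sleeve_mid","hexnut_mid","wrench","oil","grease"):
    print(c,n,[(np.round(o['point'],3).tolist(),(B@(np.array(o['point'][:2])-[.65,.044])).round(3).tolist(),round(o['p'],2)) for o in robot.spot_point(c,n)[:2]])
# top faces in grey tray frame
P=X.reshape(-1,3);g=(P[:,:2]-[.65,.044])@B.T
for y0,h in((-.117,.062),(-.039,.078),(.039,.066),(.117,.06)):
    k=(abs(g[:,0])<.045)&(abs(g[:,1]-y0)<.039)&(abs(P[:,2]-h)<.008)
    (cx,cy),wh,_=cv2.minAreaRect((g[k]*1000).astype(np.float32));print(y0,k.sum(),np.median(P[k,2]).round(4),P[k,2].std().round(4),round(cx,1),round(cy,1),np.round(wh,1))
v=cv2.resize(p[100:225,170:325],None,fx=4,fy=4,interpolation=2);w=cv2.resize(q[160:280,130:350],None,fx=2.8,fy=2.28)
o=np.zeros((v.shape[0],v.shape[1],3),np.uint8);cv2.imwrite("pics/end_t.png",v[:,:,::-1]);cv2.imwrite("pics/end_s.png",w[:,:,::-1])
```

```text
28.05 [0.38065236 0.4426235  0.21140332] 0.0930681066289748
top pinion_mid [([0.663, 0.161, 0.031], [-0.0, 0.118], 0.72), ([0.505, 0.384, 0.002], [-0.18, 0.322], 0.42)]
top pulley_mid [([0.638, -0.075, 0.029], [0.001, -0.119], 0.89), ([0.463, 0.227, 0.027], [-0.206, 0.162], 0.68)]
top sleeve_mid [([0.651, 0.004, 0.042], [0.005, -0.04], 0.48)]
top hexnut_mid [([0.653, 0.087, 0.036], [-0.001, 0.044], 0.63)]
top wrench [([0.506, 0.381, 0.005], [-0.179, 0.319], 0.56), ([0.458, 0.105, 0.004], [-0.198, 0.04], 0.46)]
top oil []
top grease [([0.614, -0.421, -0.005], [0.014, -0.466], 0.79), ([0.448, -0.126, 0.0], [-0.182, -0.191], 0.33)]
side pinion_mid [([0.662, 0.159, 0.033], [-0.001, 0.116], 0.76), ([0.446, -0.052, -0.001], [-0.192, -0.118], 0.66)]
side pulley_mid [([0.456, 0.224, 0.027], [-0.212, 0.158], 0.95), ([0.642, -0.073, 0.032], [0.004, -0.117], 0.72)]
side sleeve_mid [([0.647, 0.004, 0.039], [0.001, -0.04], 0.61)]
side hexnut_mid [([0.652, 0.079, 0.034], [-0.001, 0.035], 0.83), ([0.459, 0.029, 0.006], [-0.189, -0.036], 0.65)]
side wrench [([0.502, 0.382, 0.006], [-0.183, 0.32], 0.69)]
side oil [([0.437, -0.403, -0.0], [-0.164, -0.467], 0.72)]
side grease [([0.613, -0.42, 0.002], [0.013, -0.465], 0.67)]
-0.117 295 0.0626 0.0018 -0.5 -116.9 [51.7 50.7]
-0.039 106 0.0789 0.0022 0.7 -37.8 [31.  27.8]
0.039 192 0.067 0.0019 -0.6 36.9 [41.1 44.1]
0.117 232 0.0605 0.0022 0.9 115.6 [49.1 47.5]
```

View pics/end_t.png

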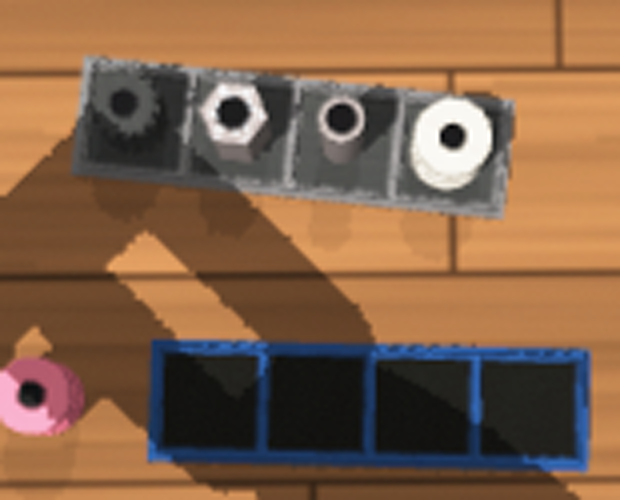

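View pics/end_s.png

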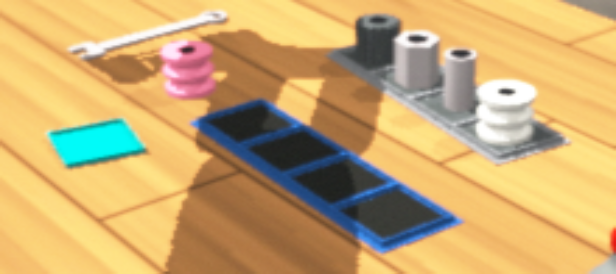

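Both crops show pinion, hexnut, sleeve and pulley upright in the grey bays from left to right, the blue tray empty, and the pink and turquoise look-alikes still in place.

```bash
python3 -c "
from rig import robot
print(robot.hand_in())"
```

```text
the job is handed in; nothing more can be done
None
```

All four parts are now in the grey tray in reverse order, and I handed the job in at about 28 s. From left to right they are pinion, hexnut, sleeve and pulley (they stood in the blue tray as pulley, sleeve, hexnut, pinion).

- **Position:** depth data from the top camera puts every part within about 3 mm of its bay centre. The tops are at the heights expected for seated parts, and both pictures show them upright.
- **Bystanders:** the trained networks found the wrench and grease can within about 5 mm of their start. The top camera's network missed the oil bottle in the last check, but the side camera's network put it within about 6 mm of its start.
- **Look-alikes:** I did not touch the pink pulley or the turquoise bay.
- **Disagreements:** the networks also returned a few false detections, such as a second "pinion" on the wrench. I rejected these against the pictures.

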